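Drive the stuck follower out of an incense extruder's barrel

ROBOT

A 7-joint arm with a two-finger parallel gripper is mounted at the origin on the work surface. World frame = base frame: x ahead of the robot, y to its left, z up, the work surface at z = 0. Lengths are in m, angles in rad, forces in N, time in s.
With the tool pointing down it reaches from about 0.425 to 0.925 m from the base axis. Payload 6.8 kg.
Tool frame: the origin (TCP) lies at the very end of the fingers, on their centre line; the grasp point (between the pads) lies 19 mm behind it; z points along the fingers, y is the line along which they close (so a half turn about z gives the same grasp; the last joint's range is limited). The gripper opens to 85 mm and grips with 20 to 120 N. Pads are 22 mm wide; open, the fingers measure 114 mm over their backs; the gripper's body (76 mm by 85 mm) begins 54 mm behind the grasp point. The pads swing forward as they close: fully open they stand 13 mm farther back than shut.
Start: joints at [1.22, 0.477, 0.022, 1.555, -0.011, 1.109, -0.083], TCP at [0.162, -0.655, 0.231] pointing down, gripper open.
Joint ranges: [-2.96, 2.96], [-0.34, 2.1], [-1.41, 1.46], [0.24, 2.44], [-1.37, 4.51], [0.17, 1.92], [-2.96, 2.96]. Speed limits (rad/s): [2.39, 2.39, 3.14, 3.14, 3.14, 3.14, 3.14].

INTERFACE

Orientations are given as a rotation vector (axis times angle).
In Python, from bench import r gives the robot as it stands.
- The arm moves only by the shell command python3 -m jog 'ROWS' [FORCE]. ROWS is JSON, a list of rows, each an object of numbers: "fingers": the finger opening in m, from 0 to 0.0854; "x", "y", "z": the shift along the tool's x, y, z in m; "rx", "ry", "rz": the turn, a rotation vector about the tool's x, y, z in degrees. In form: [{"fingers": .., "x": .., "y": .., "z": .., "rx": .., "ry": .., "rz": ..}, ...]. A call has 1 to 8 rows; each row shifts and turns the commanded pose from where the row before left it, along the tool's axes as they then stand; what a row does not reach is not made up. A row lasts 1/8 s, in which the tool goes at most 62.5 mm and 10.7 degrees, less where a joint would pass 70% of its speed; a pose out of reach is approached as far as the arm can. A call is refused whole if a number of a shift passes 0.0625 or a number of a turn 10.7, either way. A call with a gripper value outside its range is refused whole. The fingers move at their own pace and stop on an object; FORCE is the grip in N (left out, the last holds). Time passes only in rows, so rows that do not move let the fingers close. It gives the time, the measured TCP pose, the force, the opening and the grip force at its end, in the units of the state.
- r.get_obs(): the state, without advancing time (a new reading comes with each control period).
- r.grab_frame(name): name is "scene" or "top" or "wrist"; returns (picture, depth): 384x512x3 uint8, red, green, blue; 384x512 float32, m along the optical axis (not along the pixel's ray), 0 where there is no reading.
- r.get_calibration(name): a dict with "mtx" (3x3 intrinsics, pixels), "extrinsics" (4x4, takes a point from camera to world coordinates). Camera axes: x right, y down, z forward; pixel columns grow to the right and rows downward; lengths in m; the calibration is good to about 2 mm. A picture is of the moment at which its call begins: read the wrist's pose just before it. get_calibration takes no time and is no camera call; for the wrist camera it gives the pose at the moment of the call.
- r.hand_in(): hands the job in; it is judged then, once.
Trained networks look in the newest picture that a camera, given by its name, has taken for a name from the list of things; names that differ only in an ending like _2 or _b are one class to them, and where a whole thing is asked for, a point or a joint stands for the part that bears it (a point fixed in the world has none). Each returns a list of dicts, best first, with "score" (0 to 1); they miss things now and then, are a little off and sometimes report something else, mostly with a low value. They report only what shows in the picture. A call takes as long as a camera call. They do not tell look-alikes from the thing itself.
- r.search_frame(target, camera): "xyz" ([x, y, z] in m, in world coordinates, good to about 4 mm: the middle of the surface that is visible of it).
- r.landmark_of(target, camera): "xyz" ([x, y, z] in m, in world coordinates, good to about 4 mm: a listed point, or the origin of a listed thing).
The state is a dict: "clock": time; "joints": joint angles; "qvel": joint speeds; "tau": joint torques, N m; "tcp_pos": TCP position; "orientation": TCP orientation; "contact_force": force on the tool from outside, world axes, zero at the start; "moment": the same for the moment, N m; "grip_width": finger opening in m; "gripper_force": force on a finger pad.
Only numpy, scipy, OpenCV 4.12 (cv2) and the standard library are available. Lean on these libraries where they do the work, as an engineer would, in place of code of your own. Each camera call takes 0.05 s, during which the arm holds its last target. There are 200 camera calls.

TASK

The plastic follower is stuck in the extruder barrel that is strapped on the sloping cradle: take the steel push rod from its rest and drive the follower out of the barrel's lower end, through the barrel and with the rod only, so that it drops into the pan. Press firmly but steadily, shifting your grip back along the rod when the hand gets near the barrel; do not ram the rod against the follower or the barrel. Then draw the rod out, lay it down flat on the bench clear of the pan without dropping it, and leave the other things where they are.

Things in the scene. Friction and masses are not known exactly. Their poses are not given: they have to be found in the camera images.
- barrel: steel tube 140 mm long, outside 56 mm, bore 40 mm, fixed on the cradle, its bore sloping 30 degrees below level. Origin: centre of the upper mouth; z axis down the bore from mouth to outlet (the way to push), y level, x downward and square to the bore. At the mouth a flange, 68 mm wide, 8 mm thick. A strip along the top of the bore, from 10 mm inside, leaves 35 to 37 mm clear height
- outlet (a point): centre of the barrel's open lower end, 140 mm down the bore from the mouth, about 110 mm above the bench
- cradle: fixed wooden cradle: board 150 x 290 x 18 mm, two posts under the barrel, and the pan on the board beneath the outlet. Origin on the bench under the middle of the barrel; its -y axis is the level direction in which the bore runs down. The board spans y = +50 to -240 mm, x = +-75 mm; the mouth is at y = +61 mm, z = 180 mm. The bench between the mouth and the robot is free
- pan (a point): middle of the inner floor of the open aluminium pan (inside 132 mm along x, 157 mm along y of the cradle, walls 34 mm high above this floor); the axes are those of the cradle
- follower_center (a point): centre of the follower, an off-white plastic piston with two thin black rings, 37 mm diameter, 60 mm long, about 90 g, z axis along its length. It starts in the bore, its near face 25 to 50 mm from the mouth, stuck: moving it takes a steady 7 to 18 N all along the bore, and it comes free only when its near face is pushed nearly to the outlet (132 to 141 mm from the mouth)
- follower: the same follower; origin at its centre
- rod: push rod 184 mm long, about 0.23 kg, balanced at its middle: round steel shaft, 30 mm diameter, 144 mm long, and behind it a square wooden head 44 x 44 x 40 mm that does not enter the bore. Origin on its axis half-way along; x axis from head to tip. Let go with 80 mm in the bore it stays, drooping some degrees; with the head on the flange the tip stands just 4 mm out of the outlet
- rod_mid (a point): middle of the push rod, on its axis half-way between its ends; x axis from head to tip
- rod_tip (a point): centre of the tip's flat face, 92 mm from the middle
- rod_head (a point): centre of the square head, 72 mm from the middle
- rest: fixed dark wooden rest of the rod, 225 x 92 mm, 62 mm high; origin on the bench under its middle, x axis from head to tip. The rod lies level, axis 48 mm above the bench: head in a pocket (2 mm play), front of the shaft in a groove, lifting straight up. It can be taken only in the finger gap, from 51 mm behind to 40 mm ahead of the rod's middle, open to both sides down to 12 mm above the bench
- tamper: turned wooden tamper standing upright, 60 mm foot, 137 mm tall, too thick for the bore; leave alone
- bowl: white ceramic bowl, 110 mm wide, 50 mm high; leave alone
- jar: amber glass jar, 68 mm wide, 95 mm high; leave alone
- die_nut: brass die nut lying flat, 66 mm wide, 23 mm high; leave alone
- knife: knife with a black handle, 205 mm long, lying flat; leave alone
- board_float: wooden hand float for rolling sticks, 200 x 115 mm, 56 mm high with its grip; leave alone
- stick_bundle: bundle of incense sticks, 260 mm long, 45 mm thick, lying; leave alone
- brush: flat brush with wooden handle, 190 mm long, lying; leave alone
Mind the look-alikes: they are no part of the job. What is shaped like the rod but turquoise is not meant.

How it is judged:
By the outcome, as a careful person would: the job done as asked, in the order asked, and still so for the second after the job is handed in, with the robot touching nothing.
It also fails if it takes over 54 s, if anything falls off the work surface, if the arm or the gripper's body presses on something with over 40 N, if the wrist force passes 120 N, or if a joint passes its speed limit or range.

## Working session

There is one attempt and no reset: what is moved stays moved. The work goes in short steps, Python scripts to look and compute and a shell command to move; the robot and the scene stay as the last step left them, time stands still between calls to the robot, and variables do not carry over. Pictures are saved under pics/ and viewed, at most 10 in all, crops included, and the job is handed in when it is done.

```bash
ls; mkdir -p pics
python3 - <<'E'
from bench import r
import cv2,numpy as np
o=r.get_obs();print({k:np.round(v,3).tolist() for k,v in o.items()})
for c in ("scene","top"):
    p,d=r.grab_frame(c);cv2.imwrite(f"pics/{c}0.png",p[:,:,::-1])
    for t in ("rod_mid","rod_tip","rod_head","rest","barrel","outlet","cradle","pan","rod"):
        print(c,t,[(round(h["score"],2),np.round(h["xyz"],3).tolist()) for h in r.landmark_of(t,c)[:3]])
    k=r.get_calibration(c);print(np.round(k["mtx"],1).tolist(),np.round(k["extrinsics"],3).tolist())
E
```

```text
pics
{'clock': 0.0, 'joints': [1.22, 0.478, 0.022, 1.556, -0.011, 1.109, -0.083], 'qvel': [0.0, -0.0, 0.0, -0.0, -0.0, -0.002, 0.0], 'tau': [-0.0, -59.644, 1.608, -28.12, 0.012, 0.009, 0.0], 'tcp_pos': [0.162, -0.655, 0.23], 'orientation': [-3.117, -0.38, 0.001], 'contact_force': [-0.347, 0.547, -0.745], 'moment': [-0.013, -0.011, -0.033], 'gripper_force': 0.0, 'grip_width': 0.085}
scene rod_mid [(0.92, [0.513, 0.393, 0.048]), (0.7, [0.288, 0.439, 0.016]), (0.32, [0.546, 0.304, 0.051])]
scene rod_tip [(0.87, [0.543, 0.306, 0.046]), (0.83, [0.251, 0.361, 0.021])]
scene rod_head [(0.9, [0.321, 0.504, 0.025]), (0.85, [0.485, 0.459, 0.05])]
scene rest [(0.68, [0.511, 0.393, 0.001])]
scene barrel [(0.73, [0.645, 0.064, 0.175]), (0.63, [0.51, 0.394, 0.001])]
scene outlet [(0.61, [0.673, -0.054, 0.112])]
scene cradle [(0.75, [0.659, 0.002, 0.003]), (0.2, [0.399, -0.299, -0.002])]
scene pan [(0.68, [0.689, -0.138, 0.022])]
scene rod [(0.94, [0.286, 0.445, 0.017]), (0.84, [0.511, 0.393, 0.051])]
[[357.7, 0.0, 250.8], [0.0, 357.7, 199.6], [0.0, 0.0, 1.0]] [[-0.837, 0.456, -0.302, 0.853], [0.547, 0.694, -0.469, 0.471], [-0.005, -0.558, -0.83, 1.008], [0.0, 0.0, 0.0, 1.0]]
top rod_mid [(0.88, [0.288, 0.44, 0.021]), (0.81, [0.511, 0.389, 0.048])]
top rod_tip [(0.93, [0.249, 0.362, 0.017]), (0.82, [0.542, 0.3, 0.046])]
top rod_head [(0.9, [0.492, 0.459, 0.051]), (0.89, [0.318, 0.503, 0.018])]
top rest [(0.95, [0.511, 0.393, -0.001]), (0.71, [0.689, -0.139, 0.022])]
top barrel [(0.81, [0.645, 0.063, 0.182])]
top outlet [(0.57, [0.671, -0.058, 0.108])]
top cradle [(0.91, [0.658, 0.008, -0.0])]
top pan [(0.65, [0.686, -0.141, 0.024])]
top rod [(0.9, [0.513, 0.388, 0.048]), (0.78, [0.285, 0.44, 0.018]), (0.19, [0.686, -0.139, 0.021])]
[[377.8, 0.0, 253.2], [0.0, 377.8, 193.1], [0.0, 0.0, 1.0]] [[-0.108, -0.969, 0.222, 0.256], [-0.994, 0.106, -0.021, -0.009], [-0.004, -0.223, -0.975, 1.31], [0.0, 0.0, 0.0, 1.0]]
```

View pics/scene0.png

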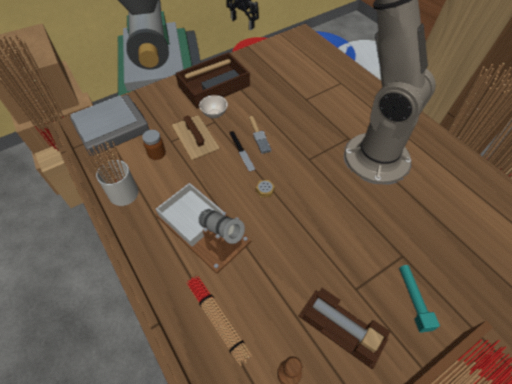

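View pics/top0.png

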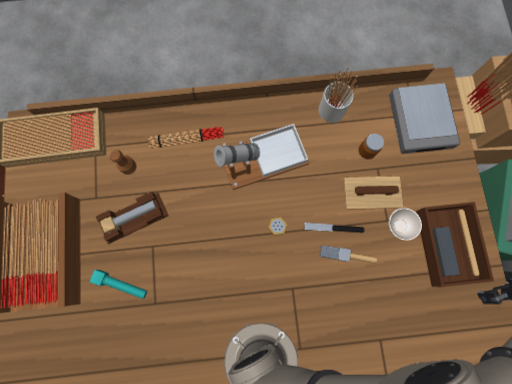

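Look-alikes: the turquoise rod at scene (418,300) / top (120,285), and the steel rod with a wooden head in the dark rest at scene (345,322) / top (132,217). By the description I choose the second. I'll swing over the barrel at a safe height, where the wrist camera can refine its pose.

```bash
python3 -m jog '[{"z":-0.05,"x":0.02,"rz":-2},{"x":0.0580,"y":-0.004,"z":-0.02,"rz":-5.3},{"x":0.0580,"y":-0.004,"z":-0.02,"rz":-5.3},{"x":0.0580,"y":-0.004,"z":-0.02,"rz":-5.3},{"x":0.0625,"y":-0.004,"rz":-5.3},{"x":0.0625,"y":-0.004,"rz":-5.3},{"x":0.0625,"y":-0.004,"rz":-5.3},{"x":0.0625,"y":-0.004,"rz":-5.3}]' && python3 -m jog '[{"x":0.0625,"y":-0.004,"rz":-5.3},{"x":0.0625,"y":-0.004,"rz":-5.3},{"x":0.0625,"y":-0.004,"rz":-5.3},{"x":0.0625,"y":-0.004,"rz":-5.3},{"x":0.0625,"y":-0.004,"rz":-5.3},{"x":0.0625,"y":-0.004,"rz":-5.3},{"x":0.0625,"y":-0.004,"rz":-5.3},{"x":0.0625,"y":-0.004,"rz":-5.3}]'
```

```text
validation failed for argument at $[0]...
```

```bash
cat > h.py <<'E'
from bench import r
import cv2,numpy as np
from scipy.spatial.transform import Rotation as R
def pose():
    o=r.get_obs(); return o,np.array(o["tcp_pos"]),R.from_rotvec(o["orientation"])
def look(name,cam,targets):
    p,d=r.grab_frame(cam);cv2.imwrite(f"pics/{name}.png",p[:,:,::-1]);k=r.get_calibration(cam)
    for t in targets: print(cam,t,[(round(h["score"],2),np.round(h["xyz"],4).tolist()) for h in r.landmark_of(t,cam)[:3]])
    return p,d,k
def px(k,P):
    E=np.linalg.inv(k["extrinsics"]);c=E[:3,:3]@np.asarray(P)+E[:3,3];u=np.array(k["mtx"])@c;return u[:2]/u[2]
def cloud(k,d):
    v,u=np.mgrid[:d.shape[0],:d.shape[1]];K=np.array(k["mtx"]);E=np.array(k["extrinsics"])
    c=np.stack([(u-K[0,2])/K[0,0]*d,(v-K[1,2])/K[1,1]*d,d],-1);return c@E[:3,:3].T+E[:3,3]
def orient(head,pitch):
    "tool orientation for a rod heading (deg) and slope down (deg); tool x = backwards along the rod"
    a,b=np.radians(head),np.radians(pitch)
    d=np.array([np.cos(b)*np.cos(a),np.cos(b)*np.sin(a),-np.sin(b)]);x=-d;y=np.cross([0,0,-1.],x);y/=np.linalg.norm(y)
    return R.from_matrix(np.stack([x,y,np.cross(x,y)],1)),d
def delta(tp,tr):
    "what is left to go, in tool axes (mm, deg)"
    o,p,q=pose();print("t",round(o["clock"],2),"tcp",np.round(p,4),"shift mm",np.round(q.inv().apply(tp-p)*1e3,1),"turn",np.round((q.inv()*tr).as_rotvec(degrees=True),1),"F",np.round(o["contact_force"],1),"w",round(o["grip_width"],4))
E
python3 - <<'E'
from h import *
o,p,q=pose();print(o["clock"],p,q.as_matrix().round(3).tolist(),np.round(o["joints"],2))
pp,d,k=look("w1","wrist",["barrel","outlet","cradle","rod_mid","rest"]);print(np.round(k["extrinsics"],3).tolist())
E
```

```text
1.0 [ 0.16229184 -0.6552393   0.23133486] [[0.971, 0.24, 0.0], [0.24, -0.971, -0.0], [0.0, 0.0, -1.0]] [ 1.22  0.48  0.02  1.56 -0.01  1.11 -0.08]
wrist barrel []
wrist outlet []
wrist cradle []
wrist rod_mid []
wrist rest []
[[0.241, -0.932, -0.271, 0.231], [-0.971, -0.232, -0.066, -0.639], [-0.001, 0.278, -0.96, 0.374], [0.0, 0.0, 0.0, 1.0]]
```

```bash
python3 -m jog '[{"fingers":0.085,"x":0.02,"y":0,"z":-0.05,"rx":0,"ry":0,"rz":-2}]'; python3 -m jog 2>&1 | head -20
```

```text
clock: 1.42
tcp_pos: [0.1789, -0.6485, 0.2774]
orientation: [-3.103, -0.43, 0.005]
contact_force: [1.3, -0.7, 0.2]
grip_width: 0.0857
gripper_force: 0.0
invalid input
```

```bash
python3 -m jog '[{"fingers":0.085,"x":0.058,"y":-0.004,"z":-0.02,"rx":0,"ry":0,"rz":-5.3},{"fingers":0.085,"x":0.058,"y":-0.004,"z":-0.02,"rx":0,"ry":0,"rz":-5.3},{"fingers":0.085,"x":0.058,"y":-0.004,"z":-0.02,"rx":0,"ry":0,"rz":-5.3},{"fingers":0.085,"x":0.0615,"y":-0.004,"z":-0.01,"rx":0,"ry":0,"rz":-5.3},{"fingers":0.085,"x":0.062,"y":-0.004,"z":0,"rx":0,"ry":0,"rz":-5.3},{"fingers":0.085,"x":0.062,"y":-0.004,"z":0,"rx":0,"ry":0,"rz":-5.3},{"fingers":0.085,"x":0.062,"y":-0.004,"z":0,"rx":0,"ry":0,"rz":-5.3},{"fingers":0.085,"x":0.062,"y":-0.004,"z":0,"rx":0,"ry":0,"rz":-5.3}]' && python3 -m jog '[{"fingers":0.085,"x":0.062,"y":-0.004,"z":0,"rx":0,"ry":0,"rz":-5.3},{"fingers":0.085,"x":0.062,"y":-0.004,"z":0,"rx":0,"ry":0,"rz":-5.3},{"fingers":0.085,"x":0.062,"y":-0.004,"z":0,"rx":0,"ry":0,"rz":-5.3},{"fingers":0.085,"x":0.062,"y":-0.004,"z":0,"rx":0,"ry":0,"rz":-5.3},{"fingers":0.085,"x":0.062,"y":-0.004,"z":0,"rx":0,"ry":0,"rz":-5.3},{"fingers":0.085,"x":0.062,"y":-0.004,"z":0,"rx":0,"ry":0,"rz":-5.3},{"fingers":0.085,"x":0.062,"y":-0.004,"z":0,"rx":0,"ry":0,"rz":-5.3},{"fingers":0.085,"x":0,"y":0,"z":0,"rx":0,"ry":0,"rz":0}]'
python3 - <<'E'
from h import *
o,p,q=pose();print(o["clock"],p,q.as_matrix().round(3).tolist(),np.round(o["joints"],2))
pp,d,k=look("w1","wrist",["barrel","outlet","cradle","rod_mid","rest"]);print(np.round(k["extrinsics"],3).tolist())
for n,P in dict(mouth=[.645,.0635,.18],outlet=[.672,-.056,.11],rodmid=[.512,.391,.048]).items(): print(n,px(k,P))
E
```

```text
clock: 2.42
tcp_pos: [0.5534, -0.3532, 0.3513]
orientation: [2.741, 1.534, 0.0]
contact_force: [0.9, -0.4, 0.0]
grip_width: 0.0848
gripper_force: 0.0
clock: 3.42
tcp_pos: [0.6405, 0.071, 0.3518]
orientation: [-2.099, -2.334, -0.004]
contact_force: [0.3, -0.7, -1.2]
grip_width: 0.0853
gripper_force: 0.0
3.425 [0.64049564 0.0710113  0.3517743 ] [[-0.106, 0.994, -0.0], [0.994, 0.106, 0.004], [0.004, 0.0, -1.0]] [ 0.18  0.4  -0.54  1.45  0.2   1.35 -0.26]
wrist barrel [(0.92, [0.6399, 0.0658, 0.1818])]
wrist outlet [(0.77, [0.6692, -0.0502, 0.1059])]
wrist cradle []
wrist rod_mid []
wrist rest []
[[0.995, 0.096, 0.028, 0.634], [0.1, -0.956, -0.275, 0.136], [-0.0, 0.276, -0.961, 0.494], [0.0, 0.0, 0.0, 1.0]]
mouth [266.1961124  174.07245375]
outlet [275.38068749 242.62225354]
rodmid [ 186.84202881 -112.49001583]
```

```bash
cat > fit.py <<'E'
from h import *
from scipy.optimize import least_squares
def fit(cam,ret=False):
    p,d=r.grab_frame(cam);k=r.get_calibration(cam);C=cloud(k,d)[d>0].reshape(-1,3)
    x0=np.array([.643,.0645,.18,np.radians(-78),np.radians(30)])
    def loc(x,P):
        a,b=x[3:];dd=np.array([np.cos(b)*np.cos(a),np.cos(b)*np.sin(a),-np.sin(b)]);y=np.array([-np.sin(a),np.cos(a),0]);xx=np.cross(y,dd)
        Q=P-x[:3];return Q@xx,Q@y,Q@dd
    for it in range(4):
        X,Y,Z=loc(x0,C);rr=np.hypot(X,Y)
        body=(Z>.014)&(Z<.134)&(abs(rr-.028)<.006)&(X<.012)
        face=(abs(Z)<.006)&(rr>.021)&(rr<.036)
        B,F=C[body],C[face]
        def f(x):
            X,Y,Z=loc(x,B);e=np.hypot(X,Y)-.028
            z=loc(x,F)[2] if len(F)>15 else np.zeros(0)
            return np.r_[e,z,(x[4]-np.radians(30))*1.0]*1e3
        x0=least_squares(f,x0,loss="soft_l1").x
    # rim of the face: centre by circle of the face outline
    X,Y,Z=loc(x0,F);print(cam,np.round(x0[:3],4),np.degrees(x0[3:]).round(2),len(B),len(F),"rms mm",np.sqrt(np.mean(f(x0)**2)).round(2),"face ext x",np.percentile(X,[1,99]).round(4) if len(F)>15 else "", "y",np.percentile(Y,[1,99]).round(4) if len(F)>15 else "")
    return x0
if __name__=="__main__":
    for c in ("wrist","scene","top"): fit(c)
E
python3 fit.py
```

```text
wrist [0.6444 0.0636 0.1799] [-76.73  30.11] 2559 1332 rms mm 1.33 face ext x [-0.0337  0.0308] y [-0.0317  0.032 ]
scene [0.6441 0.0622 0.1806] [-77.    29.99] 537 274 rms mm 1.51 face ext x [-0.0336  0.0318] y [-0.0312  0.0326]
top [0.643  0.0645 0.18  ] [-78.  30.] 0 0 rms mm 0.0 face ext x  y
```

View pics/w1.png

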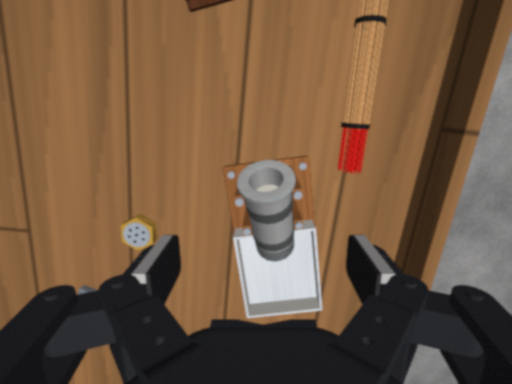

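```bash
python3 -m jog '[{"fingers":0.085,"x":0.06,"y":-0.015,"z":0.005,"rx":0,"ry":0,"rz":-3},{"fingers":0.085,"x":0.06,"y":-0.015,"z":0.01,"rx":0,"ry":0,"rz":-3},{"fingers":0.085,"x":0.06,"y":-0.01,"z":0.015,"rx":0,"ry":0,"rz":-3},{"fingers":0.085,"x":0.06,"y":-0.005,"z":0.015,"rx":0,"ry":0,"rz":-3},{"fingers":0.085,"x":0.04,"y":0,"z":0.015,"rx":0,"ry":0,"rz":-1},{"fingers":0.085,"x":0,"y":0,"z":0,"rx":0,"ry":0,"rz":0}]'
python3 - <<'E'
from h import *
o,p,q=pose();print(o["clock"],p,q.as_matrix().round(3).tolist(),np.round(o["joints"],2))
pp,d,k=look("w2","wrist",["rod_mid","rod_tip","rod_head","rest"])
for n,P in dict(rodmid=[.512,.391,.048]).items(): print(n,px(k,P))
E
```

```text
clock: 4.62
tcp_pos: [0.5415, 0.3337, 0.2902]
orientation: [-1.828, -2.552, 0.002]
contact_force: [0.1, -0.1, -0.3]
grip_width: 0.085
gripper_force: 0.0
4.625 [0.54153467 0.33372589 0.29022188] [[-0.322, 0.947, -0.003], [0.947, 0.322, 0.001], [0.002, -0.002, -1.0]] [-0.18  0.44 -0.66  1.55  0.28  1.25 -0.55]
wrist rod_mid [(0.95, [0.5115, 0.3934, 0.0479]), (0.61, [0.2867, 0.4435, 0.0213])]
wrist rod_tip [(0.97, [0.2452, 0.3589, 0.0118]), (0.81, [0.5387, 0.3072, 0.0537])]
wrist rod_head [(0.69, [0.4881, 0.4561, 0.0483])]
wrist rest [(0.82, [0.5087, 0.3918, -0.0036])]
rodmid [255.32386749 109.74408821]
```

Run:
```python
from h import *
from scipy.optimize import least_squares
p,d=r.grab_frame("wrist");k=r.get_calibration("wrist")
u,v=px(k,[.512,.392,.048]).astype(int);cv2.imwrite("pics/rodcrop.png",cv2.resize(p[max(0,v-110):v+110,u-110:u+110,::-1],None,fx=2.5,fy=2.5))
C=cloud(k,d)[d>0];x0=np.array([.512,.392,.048,np.radians(-71)])
for i in range(4):
    t=np.array([np.cos(x0[3]),np.sin(x0[3]),0]);Q=C-x0[:3];s=Q@t;n=Q@[-t[1],t[0],0];
    m=(s>-.045)&(s<.036)&(abs(np.hypot(n,Q[:,2])-.015)<.005)&(Q[:,2]>.002);B=C[m]
    def f(x):
        t=np.array([np.cos(x[3]),np.sin(x[3]),0]);Q=B-x[:3];return 1e3*np.r_[np.hypot(Q@[-t[1],t[0],0],Q[:,2])-.015,(Q@t).mean()*.001]
    x0=least_squares(f,x0,loss="soft_l1").x
print(x0[:3],np.degrees(x0[3]),m.sum())
t=np.array([np.cos(x0[3]),np.sin(x0[3]),0]);n=np.array([-t[1],t[0],0])
Q=C-np.r_[x0[:2],0];s=Q@t;b=Q@n
hd=(abs(b)<.015)&(C[:,2]>.066)&(C[:,2]<.076)&(s<0)&(s>-.13);print("head top s",np.percentile(s[hd],[2,98]),hd.sum(),C[hd,2].mean())
c=x0[:3]-t*((x0[:3]-[.5115,.392,.048])@t)
print("mid near",c)
tr,_=orient(np.degrees(x0[3]),0);g=c-t*.030;delta(g-[0,0,.019],tr)
```

```text
[0.50613315 0.40487056 0.04768631] -69.96985319315782 1457
head top s [-0.07587368 -0.03793911] 958 0.06974587158067067
mid near [0.51090447 0.39178289 0.04768631]
t 4.92 tcp [0.5456 0.3286 0.2918] shift mm [101.  -14.3 263. ] turn [ 0.   0.  -1.8] F [ 0.4 -0.3  0.9] w 0.0853
```

View pics/rodcrop.png

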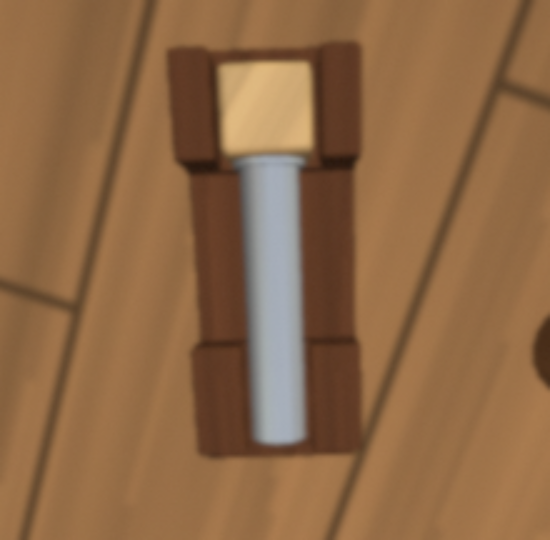

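The crop shows the steel shaft with the wooden head in the dark rest (head at (267,108), tip at (278,435)), so the choice is confirmed.

```bash
python3 -m jog '[{"fingers":0.085,"x":0.05,"y":-0.007,"z":0.03,"rx":0,"ry":0,"rz":-1.8},{"fingers":0.085,"x":0.05,"y":-0.007,"z":0.03,"rx":0,"ry":0,"rz":0},{"fingers":0.085,"x":0,"y":0,"z":0.06,"rx":0,"ry":0,"rz":0},{"fingers":0.085,"x":0,"y":0,"z":0.04,"rx":0,"ry":0,"rz":0},{"fingers":0.085,"x":0,"y":0,"z":0,"rx":0,"ry":0,"rz":0},{"fingers":0.085,"x":0,"y":0,"z":0,"rx":0,"ry":0,"rz":0}]'
python3 - <<'E'
from h import *
tr,t=orient(-70,0);delta(np.array([.511,.391,.0477])-.030*t-[0,0,.019],tr)
E
```

```text
clock: 5.68
tcp_pos: [0.4994, 0.4205, 0.1334]
orientation: [1.799, 2.575, 0.004]
contact_force: [0.0, -0.2, -0.1]
grip_width: 0.0849
gripper_force: 0.0
t 5.67 tcp [0.4994 0.4205 0.1334] shift mm [ -1.8   0.6 104.7] turn [ 0.1 -0.1  0.1] F [ 0.  -0.2 -0.1] w 0.0849
```

```bash
python3 -m jog '[{"fingers":0.085,"x":-0.001,"y":0.0005,"z":0.04,"rx":0,"ry":0,"rz":0},{"fingers":0.085,"x":0,"y":0,"z":0.04,"rx":0,"ry":0,"rz":0},{"fingers":0.085,"x":0,"y":0,"z":0.024,"rx":0,"ry":0,"rz":0},{"fingers":0.06,"x":0,"y":0,"z":0,"rx":0,"ry":0,"rz":0},{"fingers":0.02,"x":0,"y":0,"z":0,"rx":0,"ry":0,"rz":0},{"fingers":0.02,"x":0,"y":0,"z":0,"rx":0,"ry":0,"rz":0},{"fingers":0.02,"x":0,"y":0,"z":0,"rx":0,"ry":0,"rz":0},{"fingers":0.02,"x":0,"y":0,"z":0,"rx":0,"ry":0,"rz":0}]' 80
python3 - <<'E'
from h import *
tr,t=orient(-70,0);delta(np.array([.511,.391,.0477])-.030*t-[0,0,.019],tr)
E
```

```text
clock: 6.68
tcp_pos: [0.4999, 0.4203, 0.0295]
orientation: [1.797, 2.576, 0.005]
contact_force: [-0.2, -0.8, 5.9]
grip_width: 0.0281
gripper_force: 78.4
t 6.67 tcp [0.4999 0.4203 0.0295] shift mm [-1.4  0.4  0.8] turn [ 0.2 -0.1  0.2] F [-0.2 -0.8  5.9] w 0.0281
```

```bash
python3 -m jog '[{"fingers":0.02,"x":0,"y":0,"z":-0.015,"rx":0,"ry":0,"rz":0},{"fingers":0.02,"x":0,"y":0,"z":-0.025,"rx":0,"ry":0,"rz":0},{"fingers":0.02,"x":0,"y":0,"z":-0.05,"rx":0,"ry":0,"rz":0},{"fingers":0.02,"x":0,"y":0,"z":-0.06,"rx":0,"ry":0,"rz":0},{"fingers":0.02,"x":0,"y":0,"z":-0.06,"rx":0,"ry":0,"rz":0},{"fingers":0.02,"x":0,"y":0,"z":-0.05,"rx":0,"ry":0,"rz":0},{"fingers":0.02,"x":0,"y":0,"z":-0.02,"rx":0,"ry":0,"rz":0}]'
cat > plan.py <<'E'
from h import *
M=np.array([.6443,.063,.180]);HEAD,SL=-76.9,30.
def target(depth,g=.0314,off=.0182,dx=.002,head=HEAD,sl=SL,lat=0.):
    "TCP pose that puts the tip `depth` into the bore when gripped g behind the rod's middle"
    tr,d=orient(HEAD,SL);A=tr.as_matrix();y=A[:,1];tr,d2=orient(head,sl)
    c=M+d*depth+A[:,2]*dx+y*lat-d2*(.092+g);return c+tr.as_matrix()[:,2]*off,tr
E
python3 - <<'E'
from plan import *
delta(*target(-.06))
E
```

```text
clock: 7.55
tcp_pos: [0.4991, 0.4203, 0.3118]
orientation: [1.796, 2.576, 0.008]
contact_force: [0.3, -0.2, -2.1]
grip_width: 0.0282
gripper_force: 79.1
t 7.55 tcp [0.4991 0.4203 0.3118] shift mm [-217.9   33.4   57.4] turn [-1.6 29.8  7. ] F [ 0.3 -0.2 -2.1] w 0.0282
```

```bash
python3 -m jog '[{"fingers":0.02,"x":-0.05,"y":0.01,"z":0.01,"rx":0,"ry":0,"rz":0},{"fingers":0.02,"x":-0.05,"y":0.01,"z":0.01,"rx":-0.5,"ry":9.9,"rz":2.3},{"fingers":0.02,"x":0,"y":0,"z":0,"rx":-0.5,"ry":9.9,"rz":2.3},{"fingers":0.02,"x":0,"y":0,"z":0,"rx":-0.5,"ry":9.9,"rz":2.3},{"fingers":0.02,"x":0,"y":0,"z":0,"rx":0,"ry":0,"rz":0}]'
python3 - <<'E'
from plan import *
delta(*target(-.06));print(np.round(pose()[0]["joints"],2))
E
```

```text
clock: 8.18
tcp_pos: [0.5539, 0.3261, 0.2837]
orientation: [-1.688, -2.106, -0.433]
contact_force: [0.2, -0.5, -3.2]
grip_width: 0.028
gripper_force: 79.2
t 8.18 tcp [0.5539 0.3261 0.2837] shift mm [-108.    29.4  -27.7] turn [-0.4  0.4 -0.6] F [ 0.2 -0.5 -3.2] w 0.028
[ 0.22  0.5  -0.83  1.65 -0.16  1.   -0.22]
```

```bash
python3 -m jog '[{"fingers":0.02,"x":-0.02,"y":0.015,"z":-0.028,"rx":0,"ry":0,"rz":-0.5},{"fingers":0.02,"x":-0.05,"y":0.014,"z":0,"rx":0,"ry":0.4,"rz":0},{"fingers":0.02,"x":-0.036,"y":0,"z":0,"rx":0,"ry":0,"rz":0},{"fingers":0.02,"x":0,"y":0,"z":0,"rx":0,"ry":0,"rz":0},{"fingers":0.02,"x":0,"y":0,"z":0,"rx":0,"ry":0,"rz":0}]'
cat > rodfit.py <<'E'
from plan import *
from scipy.optimize import least_squares
def rodfit(cam):
    "fit the shaft's axis ahead of the hand, reported in the bore's axes at the mouth plane"
    p,d=r.grab_frame(cam);k=r.get_calibration(cam);C=cloud(k,d)[d>0]
    o,tp,q=pose();A=q.as_matrix();g=tp-A[:,2]*.0182;Q=(C-g)@A  # tool axes; rod along -x
    x=np.zeros(4);s=-Q[:,0]
    for i in range(4):
        m=(s>.02)&(s<.118)&(abs(np.hypot(Q[:,1]-x[0]-x[2]*s,Q[:,2]-x[1]-x[3]*s)-.015)<(.008,.005,.004,.004)[i]);B=Q[m];sb=s[m]
        f=lambda x:1e3*np.r_[np.hypot(B[:,1]-x[0]-x[2]*sb,B[:,2]-x[1]-x[3]*sb)-.015]
        if m.sum()<30: break
        x=least_squares(f,x,loss="soft_l1").x
    print(cam,m.sum(),"tool y,z at grip/tip mm",np.round(x[:2]*1e3,1),np.round((x[:2]+x[2:]*.123)*1e3,1),"rms",np.sqrt(np.mean(f(x)**2)).round(2))
    near=(abs(np.hypot(Q[:,1]-x[0]-x[2]*s,Q[:,2]-x[1]-x[3]*s))<.013)&(s>.05)&(s<.2);
    tipG=g+A@np.array([-.1234,*(x[:2]+x[2:]*.1234)])
    tr,_=orient(HEAD,SL);L=(tipG-M)@tr.as_matrix();print("  tip in bore axes: x(down) %.1f lat(tool y) %.1f depth %.1f mm"%(L[2]*1e3,L[1]*1e3,-L[0]*1e3))
E
python3 - <<'E'
from rodfit import *
delta(*target(-.06))
for c in ("scene","wrist","top"): rodfit(c)
import fit
fit.fit("scene")
look("s2","scene",["rod_tip","rod_head"]);look("w3","wrist",["rod_tip","barrel"])
E
```

```text
clock: 8.8
tcp_pos: [0.6041, 0.2387, 0.2595]
orientation: [-1.66, -2.12, -0.445]
contact_force: [0.3, 0.7, -1.6]
grip_width: 0.0278
gripper_force: 79.3
t 8.8 tcp [0.6041 0.2387 0.2595] shift mm [-12.4  -0.8  -1.1] turn [-0.5 -0.1  0.6] F [ 0.3  0.7 -1.6] w 0.0278
scene 109 tool y,z at grip/tip mm [-1.1  0.1] [-0.5 -0.5] rms 0.82
  tip in bore axes: x(down) 2.7 lat(tool y) 1.8 depth -72.9 mm
wrist 861 tool y,z at grip/tip mm [-0.1 -0.6] [-0.4  2.3] rms 0.42
  tip in bore axes: x(down) 5.4 lat(tool y) 2.1 depth -72.8 mm
top 210 tool y,z at grip/tip mm [-0.5 -0.7] [-1.  0.] rms 1.35
  tip in bore axes: x(down) 2.9 lat(tool y) 1.5 depth -72.5 mm
scene [0.6442 0.0624 0.1807] [-77.11  30.  ] 534 275 rms mm 1.51 face ext x [-0.0331  0.0309] y [-0.0313  0.0323]
scene rod_tip [(0.83, [0.6321, 0.1253, 0.2137])]
scene rod_head [(0.67, [0.3227, 0.501, 0.025]), (0.61, [0.596, 0.2628, 0.297])]
wrist rod_tip [(0.57, [0.2488, 0.3579, 0.0157])]
wrist barrel []
```

```bash
python3 -m jog '[{"fingers":0.02,"x":-0.025,"y":-0.0018,"z":-0.0015,"rx":-0.4,"ry":0,"rz":0.6},{"fingers":0.02,"x":-0.025,"y":0,"z":0,"rx":0,"ry":0,"rz":0},{"fingers":0.02,"x":-0.01,"y":0,"z":0,"rx":0,"ry":0,"rz":0},{"fingers":0.02,"x":0,"y":0,"z":0,"rx":0,"ry":0,"rz":0},{"fingers":0.02,"x":0,"y":0,"z":0,"rx":0,"ry":0,"rz":0}]'
python3 - <<'E'
from rodfit import *
delta(*target(-.012))
for c in ("scene","wrist","top"): rodfit(c)
import fit
fit.fit("scene");fit.fit("wrist")
p,d,k=look("s3","scene",["rod_tip"]);u,v=px(k,M).astype(int);a=cv2.resize(p[v-45:v+45,u-50:u+50,::-1],None,fx=4,fy=4)
p,d,k=look("w4","wrist",["rod_tip"]);b=cv2.resize(p[:,:,::-1],(400,360));cv2.imwrite("pics/pre.png",np.hstack([a,b]))
E
```

```text
clock: 9.93
tcp_pos: [0.6154, 0.1855, 0.2305]
orientation: [-1.677, -2.108, -0.452]
contact_force: [-1.3, 0.3, -2.0]
grip_width: 0.0278
gripper_force: 79.3
t 9.93 tcp [0.6154 0.1855 0.2305] shift mm [1.1 0.4 1. ] turn [ 0.1 -0.2 -0.1] F [-1.3  0.3 -2. ] w 0.0278
scene 70 tool y,z at grip/tip mm [-1.7 -1.3] [-0.4 -0.7] rms 0.88
  tip in bore axes: x(down) 0.7 lat(tool y) -0.9 depth -11.1 mm
wrist 858 tool y,z at grip/tip mm [-0.2 -0.7] [0.  2.6] rms 0.43
  tip in bore axes: x(down) 3.9 lat(tool y) -0.5 depth -11.1 mm
top 172 tool y,z at grip/tip mm [ 0.2 -1.5] [-0.8  0.7] rms 1.44
  tip in bore axes: x(down) 2.0 lat(tool y) -1.4 depth -11.0 mm
scene [0.644  0.0622 0.1806] [-76.85  29.97] 534 154 rms mm 1.42 face ext x [-0.0342  0.0259] y [-0.0172  0.0331]
wrist [0.643  0.0645 0.18  ] [-78.  30.] 0 0 rms mm 0.0 face ext x  y 
scene rod_tip [(0.83, [0.2471, 0.3611, 0.0161]), (0.57, [0.6434, 0.0728, 0.1869]), (0.23, [0.654, 0.0178, 0.1467])]
wrist rod_tip [(0.64, [0.2511, 0.3566, 0.0167]), (0.47, [0.7029, 0.4059, 0.0029])]
```

View pics/pre.png

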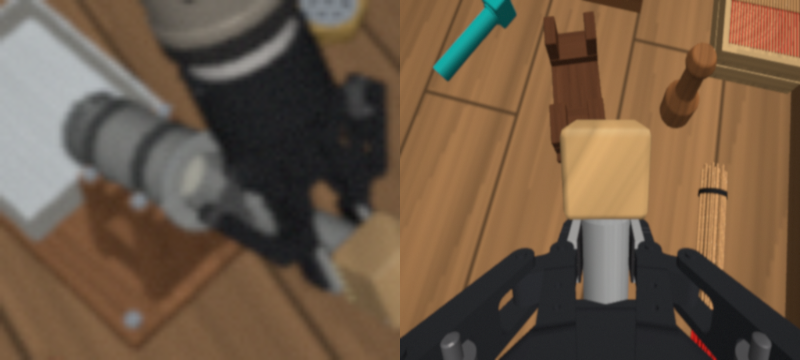

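The picture shows the tip (left panel, about (215,205)) just in front of the bore mouth (about (195,180)), roughly coaxial with it. Inserting gently.

```bash
python3 -m jog '[{"fingers":0.02,"x":-0.004,"y":0.0008,"z":0,"rx":0,"ry":0,"rz":0},{"fingers":0.02,"x":-0.005,"y":0,"z":0,"rx":0,"ry":0,"rz":0},{"fingers":0.02,"x":-0.005,"y":0,"z":0,"rx":0,"ry":0,"rz":0},{"fingers":0.02,"x":-0.004,"y":0,"z":0,"rx":0,"ry":0,"rz":0},{"fingers":0.02,"x":0,"y":0,"z":0,"rx":0,"ry":0,"rz":0}]'
cat > st.py <<'E'
from plan import *
import sys
g=float(sys.argv[1]) if len(sys.argv)>1 else .0314
o,p,q=pose();A=orient(HEAD,SL)[0].as_matrix();F=np.array(o["contact_force"])@A
e=(p-target(0,g=g)[0])@A*1e3
print("t %.2f depth %.1f lat %.1f down %.1f (mm, down 0=target) | F tool x(back) y z: %s M %s w %.4f"%(o["clock"],-e[0],e[1],e[2],np.round(F,1),np.round(np.array(o["moment"])@A,2),o["grip_width"]),"turn left",np.round((q.inv()*orient(HEAD,SL)[0]).as_rotvec(degrees=True),1))
E
python3 st.py
```

```text
clock: 11.0
tcp_pos: [0.6199, 0.1689, 0.2206]
orientation: [-1.679, -2.107, -0.451]
contact_force: [0.0, -0.0, -2.0]
grip_width: 0.0279
gripper_force: 79.3
t 11.00 depth 8.9 lat 0.2 down -1.0 (mm, down 0=target) | F tool x(back) y z: [-1.   0.   1.8] M [ 0.02 -0.73  0.02] w 0.0279 turn left [ 0.1 -0.1 -0.2]
```

```bash
python3 -m jog '[{"fingers":0.02,"x":-0.003,"y":0,"z":0.0005,"rx":0,"ry":0,"rz":0},{"fingers":0.02,"x":-0.004,"y":0,"z":0,"rx":0,"ry":0,"rz":0},{"fingers":0.02,"x":-0.004,"y":0,"z":0,"rx":0,"ry":0,"rz":0},{"fingers":0.02,"x":-0.003,"y":0,"z":0,"rx":0,"ry":0,"rz":0},{"fingers":0.02,"x":0,"y":0,"z":0,"rx":0,"ry":0,"rz":0}]' >/dev/null; python3 st.py
```

```text
t 11.62 depth 22.7 lat 0.2 down -0.5 (mm, down 0=target) | F tool x(back) y z: [ 0.8 -1.2  1.9] M [-0.   -0.69 -0.03] w 0.0281 turn left [ 0.1 -0.1 -0.2]
```

```bash
python3 -m jog '[{"fingers":0.02,"x":-0.002,"y":0,"z":0,"rx":0,"ry":0,"rz":0},{"fingers":0.02,"x":-0.002,"y":0,"z":0,"rx":0,"ry":0,"rz":0},{"fingers":0.02,"x":-0.002,"y":0,"z":0,"rx":0,"ry":0,"rz":0},{"fingers":0.02,"x":-0.002,"y":0,"z":0,"rx":0,"ry":0,"rz":0},{"fingers":0.02,"x":-0.002,"y":0,"z":0,"rx":0,"ry":0,"rz":0},{"fingers":0.02,"x":-0.002,"y":0,"z":0,"rx":0,"ry":0,"rz":0}]' >/dev/null; python3 st.py;  python3 -m jog '[{"fingers":0.02,"x":-0.002,"y":0,"z":0,"rx":0,"ry":0,"rz":0},{"fingers":0.02,"x":-0.002,"y":0,"z":0,"rx":0,"ry":0,"rz":0},{"fingers":0.02,"x":-0.002,"y":0,"z":0,"rx":0,"ry":0,"rz":0},{"fingers":0.02,"x":-0.002,"y":0,"z":0,"rx":0,"ry":0,"rz":0},{"fingers":0.02,"x":-0.002,"y":0,"z":0,"rx":0,"ry":0,"rz":0},{"fingers":0.02,"x":-0.002,"y":0,"z":0,"rx":0,"ry":0,"rz":0}]' >/dev/null; python3 st.py
```

```text
t 12.38 depth 29.5 lat 0.1 down -0.0 (mm, down 0=target) | F tool x(back) y z: [ 8.8 -1.2  1.9] M [0.16 1.25 0.14] w 0.0279 turn left [-0.  -0.4  0.1]
t 13.12 depth 41.4 lat 0.3 down -0.1 (mm, down 0=target) | F tool x(back) y z: [10.   0.   2.4] M [0.1  1.28 0.12] w 0.0279 turn left [ 0.  -0.4  0.1]
```

```bash
J='python3 -m jog'; python3 -m jog '[{"fingers":0.02,"x":-0.0025,"y":0,"z":0,"rx":0,"ry":0,"rz":0},{"fingers":0.02,"x":-0.0025,"y":0,"z":0,"rx":0,"ry":0,"rz":0},{"fingers":0.02,"x":-0.0025,"y":0,"z":0,"rx":0,"ry":0,"rz":0},{"fingers":0.02,"x":-0.0025,"y":0,"z":0,"rx":0,"ry":0,"rz":0},{"fingers":0.02,"x":-0.0025,"y":0,"z":0,"rx":0,"ry":0,"rz":0},{"fingers":0.02,"x":-0.0025,"y":0,"z":0,"rx":0,"ry":0,"rz":0},{"fingers":0.02,"x":-0.0025,"y":0,"z":0,"rx":0,"ry":0,"rz":0},{"fingers":0.02,"x":-0.0025,"y":0,"z":0,"rx":0,"ry":0,"rz":0}]' >/dev/null; python3 st.py;  python3 -m jog '[{"fingers":0.02,"x":-0.0025,"y":0,"z":0,"rx":0,"ry":0,"rz":0},{"fingers":0.02,"x":-0.0025,"y":0,"z":0,"rx":0,"ry":0,"rz":0},{"fingers":0.02,"x":-0.0025,"y":0,"z":0,"rx":0,"ry":0,"rz":0},{"fingers":0.02,"x":-0.0025,"y":0,"z":0,"rx":0,"ry":0,"rz":0},{"fingers":0.02,"x":-0.0025,"y":0,"z":0,"rx":0,"ry":0,"rz":0},{"fingers":0.02,"x":-0.0025,"y":0,"z":0,"rx":0,"ry":0,"rz":0},{"fingers":0.02,"x":-0.0025,"y":0,"z":0,"rx":0,"ry":0,"rz":0},{"fingers":0.02,"x":-0.0025,"y":0,"z":0,"rx":0,"ry":0,"rz":0}]' >/dev/null; python3 st.py
```

```text
t 14.12 depth 61.4 lat 0.3 down -0.0 (mm, down 0=target) | F tool x(back) y z: [9.4 0.2 1.3] M [0.09 1.34 0.05] w 0.0277 turn left [ 0.  -0.4  0.1]
t 15.12 depth 81.4 lat 0.3 down 0.0 (mm, down 0=target) | F tool x(back) y z: [ 9.  -0.5  1.1] M [ 0.11  1.27 -0.01] w 0.0278 turn left [ 0.  -0.4  0.1]
```

```bash
python3 -m jog '[{"fingers":0.02,"x":-0.0025,"y":0,"z":0,"rx":0,"ry":0,"rz":0},{"fingers":0.02,"x":-0.0025,"y":0,"z":0,"rx":0,"ry":0,"rz":0},{"fingers":0.02,"x":-0.0025,"y":0,"z":0,"rx":0,"ry":0,"rz":0},{"fingers":0.02,"x":-0.0025,"y":0,"z":0,"rx":0,"ry":0,"rz":0},{"fingers":0.02,"x":-0.0025,"y":0,"z":0,"rx":0,"ry":0,"rz":0},{"fingers":0.02,"x":-0.0025,"y":0,"z":0,"rx":0,"ry":0,"rz":0},{"fingers":0.02,"x":-0.0025,"y":0,"z":0,"rx":0,"ry":0,"rz":0},{"fingers":0.02,"x":0,"y":0,"z":0,"rx":0,"ry":0,"rz":0}]' >/dev/null; python3 st.py
python3 - <<'E'
from plan import *
o,p,q=pose();p2,d,k=look("w5","wrist",["rod_head","rod_mid"]);C=cloud(k,d)[d>0];A=q.as_matrix();Q=(C-(p-A[:,2]*.0182))@A
m=(abs(Q[:,1])<.015)&(abs(Q[:,2]+.022)<.006)&(Q[:,0]>.01)&(Q[:,0]<.12);print("head top x range",np.percentile(Q[m,0],[1,5,95,99]),m.sum())
look("s5","scene",["rod_head"])
h=M+orient(HEAD,SL)[1]*(.099-.164);print("expected head",h)
E
```

```text
t 16.12 depth 99.5 lat 0.4 down 0.0 (mm, down 0=target) | F tool x(back) y z: [7.6 0.8 1.1] M [0.03 1.07 0.09] w 0.0277 turn left [ 0.  -0.4  0. ]
wrist rod_head [(0.67, [0.6321, 0.118, 0.2102])]
wrist rod_mid [(0.57, [0.6455, 0.0568, 0.1746])]
head top x range [0.01802356 0.02269884 0.05904502 0.06026252] 8160
scene rod_head [(0.87, [0.3207, 0.5032, 0.0248]), (0.83, [0.627, 0.1189, 0.2128])]
expected head [0.63154142 0.11782672 0.2125    ]
```

```bash
python3 -m jog '[{"fingers":0.04,"x":0.0008,"y":0,"z":0,"rx":0,"ry":0,"rz":0},{"fingers":0.08,"x":0,"y":0,"z":0,"rx":0,"ry":0,"rz":0},{"fingers":0.08,"x":0,"y":0,"z":0,"rx":0,"ry":0,"rz":0},{"fingers":0.08,"x":0,"y":0,"z":0,"rx":0,"ry":0,"rz":0}]'; python3 st.py
python3 - <<'E'
from plan import *
o,p,q=pose();p2,d,k=look("w6","wrist",["rod_head"]);C=cloud(k,d)[d>0];A=q.as_matrix();Q=(C-(p-A[:,2]*.0182))@A
m=(abs(Q[:,1])<.015)&(abs(Q[:,2]+.020)<.008)&(Q[:,0]>.01)&(Q[:,0]<.12);P=Q[m];print("head top x range",np.percentile(P[:,0],[1,5,95,99]),m.sum())
t=P[(P[:,0]>.028)&(P[:,0]<.055)];c=np.polyfit(t[:,0],t[:,2],1);c2=np.polyfit(t[:,1],t[:,2],1);print("droop deg",np.degrees(np.arctan(c[0])),"roll",np.degrees(np.arctan(c2[0])),"z at .04",np.polyval(c,.04))
h=(abs(Q[:,2]+.018)<.006)&(Q[:,0]>.03)&(Q[:,0]<.055)&(abs(Q[:,1])<.03);print("head y",np.percentile(Q[h,1],[2,98]))
E
```

```text
clock: 16.88
tcp_pos: [0.6382, 0.0894, 0.1729]
orientation: [-1.679, -2.108, -0.451]
contact_force: [-0.4, 0.1, 0.1]
grip_width: 0.0802
gripper_force: 0.0
t 16.88 depth 103.5 lat 0.1 down -0.5 (mm, down 0=target) | F tool x(back) y z: [ 0.2 -0.4  0. ] M [-0.   -0.53  0.06] w 0.0802 turn left [ 0.1 -0.1 -0.2]
wrist rod_head [(0.94, [0.6313, 0.1233, 0.203]), (0.16, [0.5116, 0.3925, -0.0023])]
head top x range [0.0244808  0.0281993  0.06339252 0.06455465] 7391
droop deg 1.7056412497490527 roll 0.04750694649432995 z at .04 -0.01604024238936693
head y [-0.02078123  0.0202081 ]
```

```bash
python3 -m jog '[{"fingers":0.08,"x":0.022,"y":0,"z":0,"rx":0,"ry":0,"rz":0},{"fingers":0.08,"x":0.023,"y":0,"z":0.005,"rx":0,"ry":-1.7,"rz":0},{"fingers":0.06,"x":0,"y":0,"z":0,"rx":0,"ry":0,"rz":0},{"fingers":0.035,"x":0,"y":0,"z":0,"rx":0,"ry":0,"rz":0},{"fingers":0.035,"x":0,"y":0,"z":0,"rx":0,"ry":0,"rz":0},{"fingers":0.035,"x":0,"y":0,"z":0,"rx":0,"ry":0,"rz":0}]' 80; python3 st.py .072
python3 - <<'E'
from plan import *
p,d,k=look("s6","scene",["rod_head","follower_center","outlet"])
E
```

```text
clock: 17.73
tcp_pos: [0.6289, 0.1305, 0.1917]
orientation: [-1.695, -2.128, -0.43]
contact_force: [-0.8, 2.0, 4.3]
grip_width: 0.0434
gripper_force: 80.7
t 17.73 depth 98.2 lat 0.3 down 4.3 (mm, down 0=target) | F tool x(back) y z: [ 4.  -0.3 -2.7] M [ 0.12  0.13 -0.05] w 0.0434 turn left [ 0.1  1.5 -0.2]
scene rod_head [(0.84, [0.3211, 0.5035, 0.0261]), (0.77, [0.6271, 0.1241, 0.2057]), (0.43, [0.302, -0.3293, -0.0007])]
scene follower_center [(0.25, [0.6738, -0.0569, 0.1144])]
scene outlet [(0.83, [0.6711, -0.0571, 0.1143])]
```

```bash
python3 -m jog '[{"fingers":0.035,"x":0,"y":0,"z":-0.002,"rx":0,"ry":0.8,"rz":0},{"fingers":0.035,"x":0,"y":0,"z":-0.002,"rx":0,"ry":0.7,"rz":0},{"fingers":0.035,"x":-0.002,"y":0,"z":0,"rx":0,"ry":0,"rz":0},{"fingers":0.035,"x":-0.0025,"y":0,"z":0,"rx":0,"ry":0,"rz":0},{"fingers":0.035,"x":-0.0025,"y":0,"z":0,"rx":0,"ry":0,"rz":0},{"fingers":0.035,"x":-0.0025,"y":0,"z":0,"rx":0,"ry":0,"rz":0},{"fingers":0.035,"x":-0.0025,"y":0,"z":0,"rx":0,"ry":0,"rz":0},{"fingers":0.035,"x":-0.0025,"y":0,"z":0,"rx":0,"ry":0,"rz":0}]'>/dev/null; python3 st.py .072;python3 -m jog '[{"fingers":0.035,"x":-0.0025,"y":0,"z":0,"rx":0,"ry":0,"rz":0},{"fingers":0.035,"x":-0.0025,"y":0,"z":0,"rx":0,"ry":0,"rz":0},{"fingers":0.035,"x":-0.0025,"y":0,"z":0,"rx":0,"ry":0,"rz":0},{"fingers":0.035,"x":-0.0025,"y":0,"z":0,"rx":0,"ry":0,"rz":0}]'>/dev/null; python3 st.py .072
```

```text
t 18.93 depth 109.5 lat 0.1 down 0.7 (mm, down 0=target) | F tool x(back) y z: [12.2 -1.3 -2.6] M [0.23 1.33 0.17] w 0.0432 turn left [-0.  -0.2 -0. ]
t 19.43 depth 119.6 lat 0.1 down 0.7 (mm, down 0=target) | F tool x(back) y z: [11.8 -0.9 -3.5] M [0.25 1.23 0.2 ] w 0.0429 turn left [ 0.  -0.2 -0. ]
```

```bash
python3 -m jog '[{"fingers":0.035,"x":-0.002,"y":0,"z":0,"rx":0,"ry":0,"rz":0},{"fingers":0.035,"x":-0.002,"y":0,"z":0,"rx":0,"ry":0,"rz":0},{"fingers":0.035,"x":-0.002,"y":0,"z":0,"rx":0,"ry":0,"rz":0},{"fingers":0.035,"x":-0.002,"y":0,"z":0,"rx":0,"ry":0,"rz":0},{"fingers":0.035,"x":-0.002,"y":0,"z":0,"rx":0,"ry":0,"rz":0},{"fingers":0.035,"x":-0.002,"y":0,"z":0,"rx":0,"ry":0,"rz":0}]'>/dev/null; python3 st.py .072;python3 -m jog '[{"fingers":0.035,"x":-0.0015,"y":0,"z":0,"rx":0,"ry":0,"rz":0},{"fingers":0.035,"x":-0.0015,"y":0,"z":0,"rx":0,"ry":0,"rz":0},{"fingers":0.035,"x":-0.0015,"y":0,"z":0,"rx":0,"ry":0,"rz":0},{"fingers":0.035,"x":-0.0015,"y":0,"z":0,"rx":0,"ry":0,"rz":0}]'>/dev/null; python3 st.py .072
python3 - <<'E'
from plan import *
p,d,k=look("s7","scene",["follower_center","follower"])
look("t7","top",["follower_center","follower"])
E
```

```text
t 20.18 depth 131.6 lat -0.0 down 0.7 (mm, down 0=target) | F tool x(back) y z: [10.8 -1.6 -2.3] M [0.26 1.21 0.17] w 0.0430 turn left [-0.  -0.2 -0. ]
t 20.68 depth 141.9 lat -0.7 down 0.9 (mm, down 0=target) | F tool x(back) y z: [ 2.2 -1.   0.7] M [ 0.28  0.09 -0.07] w 0.0431 turn left [-0.   0.1 -0.2]
scene follower_center []
scene follower [(0.73, [0.6987, -0.1399, 0.0379])]
top follower_center [(0.56, [0.6948, -0.1415, 0.0444])]
top follower [(0.51, [0.5119, -0.4534, -0.0004]), (0.5, [0.6999, -0.1409, 0.0413]), (0.21, [0.5123, 0.3916, -0.0004])]
```

The push force fell from 11 N to about 2 N and both cameras put the follower in the pan. Drawing the rod out.

```bash
python3 -m jog '[{"fingers":0.035,"x":0.01,"y":0,"z":0,"rx":0,"ry":0,"rz":0},{"fingers":0.035,"x":0.02,"y":0,"z":0,"rx":0,"ry":0,"rz":0},{"fingers":0.035,"x":0.025,"y":0,"z":0,"rx":0,"ry":0,"rz":0},{"fingers":0.035,"x":0.025,"y":0,"z":0,"rx":0,"ry":0,"rz":0}]' 110 >/dev/null; python3 st.py .072;python3 -m jog '[{"fingers":0.035,"x":0.025,"y":0,"z":0,"rx":0,"ry":0,"rz":0},{"fingers":0.035,"x":0.025,"y":0,"z":0,"rx":0,"ry":0,"rz":0},{"fingers":0.035,"x":0.025,"y":0,"z":0,"rx":0,"ry":0,"rz":0},{"fingers":0.035,"x":0.025,"y":0,"z":0,"rx":0,"ry":0,"rz":0},{"fingers":0.035,"x":0,"y":0,"z":0,"rx":0,"ry":0,"rz":0}]'>/dev/null; python3 st.py .072
```

```text
t 21.48 depth 57.8 lat 0.2 down 0.6 (mm, down 0=target) | F tool x(back) y z: [-1.6 -0.   2.7] M [-0.09 -0.62  0.02] w 0.0428 turn left [ 0.1  0.1 -0. ]
t 22.10 depth -42.8 lat 0.3 down 0.8 (mm, down 0=target) | F tool x(back) y z: [-1.4  0.6  1.6] M [ 0.01 -0.61  0.01] w 0.0428 turn left [0.1 0.  0.1]
```

Run:
```python
from plan import *
p,d,k=look("s8","scene",["follower","rod_head","rod_tip"]);a=p[:,:,::-1]
u,v=px(k,[.67,.05,.1]).astype(int);cv2.imwrite("pics/out.png",cv2.resize(a[v-80:v+100,u-100:u+120],None,fx=3,fy=3))
tr,t=orient(-77,2.8);delta(np.array([.475,.21,.06]),tr)
```

```text
scene follower [(0.71, [0.7021, 0.401, 0.0029]), (0.57, [0.6965, -0.1388, 0.0412])]
scene rod_head [(0.77, [0.3219, 0.5028, 0.0246]), (0.59, [0.5987, 0.2395, 0.2792])]
scene rod_tip [(0.8, [0.2487, 0.3614, 0.0172]), (0.78, [0.6383, 0.1031, 0.1964])]
t 22.3 tcp [0.603  0.2429 0.2623] shift mm [-104.  -131.8  173.8] turn [ -0.  -27.1  -0.2] F [ 0.4  0.3 -1.6] w 0.0429
```

View pics/out.png

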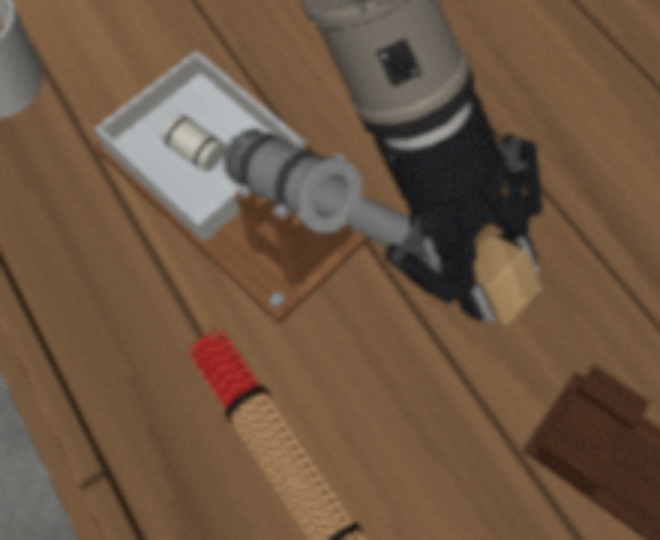

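The picture shows the off-white follower with its black rings lying in the pan at (190,143), the bore empty, and the rod held clear of the barrel by its head at (510,280). Next I'll carry it sideways, level it and lower it.

```bash
python3 -m jog '[{"fingers":0.035,"x":0.005,"y":-0.033,"z":0,"rx":0,"ry":-5,"rz":0},{"fingers":0.035,"x":0,"y":-0.033,"z":0,"rx":0,"ry":-8,"rz":0},{"fingers":0.035,"x":0,"y":-0.033,"z":0,"rx":0,"ry":-8,"rz":0},{"fingers":0.035,"x":0,"y":-0.033,"z":0.01,"rx":0,"ry":-6,"rz":0},{"fingers":0.035,"x":0,"y":0,"z":0.03,"rx":0,"ry":0,"rz":0},{"fingers":0.035,"x":0,"y":0,"z":0.03,"rx":0,"ry":0,"rz":0},{"fingers":0.035,"x":0,"y":0,"z":0.03,"rx":0,"ry":0,"rz":0},{"fingers":0.035,"x":0,"y":0,"z":0,"rx":0,"ry":0,"rz":0}]'>/dev/null
python3 - <<'E'
from plan import *
tr,t=orient(-77,2.8);delta(np.array([.475,.21,.03]),tr)
# true rod pitch: head top and shaft seen by the wrist camera
o,p,q=pose();p2,d,k=look("w9","wrist",["rod_head"]);C=cloud(k,d)[d>0];A=q.as_matrix();Q=(C-(p-A[:,2]*.0182))@A
m=(abs(Q[:,1])<.015)&(abs(Q[:,2]+.021)<.008)&(abs(Q[:,0])<.04);P=C[m];print(m.sum(),np.percentile(Q[m,0],[2,98]))
t=P[(Q[m,0]>-.005)&(Q[m,0]<.014)];n=np.linalg.svd(t-t.mean(0))[2][2];n*=np.sign(n[2]);print("head top normal",n,"height over tcp",t[:,2].mean()-p[2],len(t))
E
```

```text
t 23.3 tcp [0.4702 0.2236 0.1639] shift mm [-21.    2.4 133. ] turn [-0.3 -0.1 -0.1] F [-0.3  0.2 -2.3] w 0.0428
wrist rod_head [(0.89, [0.4744, 0.2231, 0.1802])]
6276 [-0.02304458  0.01896838]
head top normal [ 0.0121886  -0.04562604  0.99888423] height over tcp 0.04015676020877543 2855
```

```bash
python3 -m jog '[{"fingers":0.035,"x":0,"y":0,"z":0.04,"rx":0,"ry":0,"rz":0},{"fingers":0.035,"x":0,"y":0,"z":0.04,"rx":0,"ry":0,"rz":0},{"fingers":0.035,"x":0,"y":0,"z":0.03,"rx":0,"ry":0,"rz":0},{"fingers":0.035,"x":0,"y":0,"z":0.02,"rx":0,"ry":0,"rz":0},{"fingers":0.035,"x":0,"y":0,"z":0.01,"rx":0,"ry":0,"rz":0},{"fingers":0.035,"x":0,"y":0,"z":0,"rx":0,"ry":0,"rz":0},{"fingers":0.035,"x":0,"y":0,"z":0,"rx":0,"ry":0,"rz":0}]'; python3 st.py
```

```text
clock: 24.28
tcp_pos: [0.4708, 0.2325, 0.0275]
orientation: [-1.932, -2.427, -0.052]
contact_force: [0.2, 0.5, -2.6]
grip_width: 0.0431
gripper_force: 112.6
t 24.27 depth 22.6 lat -130.6 down 214.1 (mm, down 0=target) | F tool x(back) y z: [-0.9  0.3  2.5] M [0.02 0.12 0.02] w 0.0431 turn left [ 0.1 27.1 -0.1]
```

```bash
python3 -m jog '[{"fingers":0.035,"x":0,"y":0,"z":0.007,"rx":0,"ry":0,"rz":0},{"fingers":0.035,"x":0,"y":0,"z":0.006,"rx":0,"ry":0,"rz":0},{"fingers":0.035,"x":0,"y":0,"z":0.003,"rx":0,"ry":0,"rz":0},{"fingers":0.035,"x":0,"y":0,"z":0.001,"rx":0,"ry":0,"rz":0},{"fingers":0.035,"x":0,"y":0,"z":0,"rx":0,"ry":0,"rz":0},{"fingers":0.035,"x":0,"y":0,"z":0,"rx":0,"ry":0,"rz":0}]'
```

```text
clock: 25.02
tcp_pos: [0.4698, 0.233, 0.0095]
orientation: [-1.932, -2.426, -0.049]
contact_force: [-0.3, -0.5, -2.0]
grip_width: 0.0432
gripper_force: 112.6
```

```bash
python3 -m jog '[{"fingers":0.035,"x":0,"y":0,"z":0.001,"rx":0,"ry":0,"rz":0},{"fingers":0.035,"x":0,"y":0,"z":0.001,"rx":0,"ry":0,"rz":0},{"fingers":0.035,"x":0,"y":0,"z":0.001,"rx":0,"ry":0,"rz":0},{"fingers":0.035,"x":0,"y":0,"z":0,"rx":0,"ry":0,"rz":0}]'; python3 -m jog '[{"fingers":0.035,"x":0,"y":0,"z":0.001,"rx":0,"ry":0,"rz":0},{"fingers":0.035,"x":0,"y":0,"z":0,"rx":0,"ry":0,"rz":0}]'
```

```text
clock: 25.52
tcp_pos: [0.4696, 0.233, 0.0064]
orientation: [-1.932, -2.426, -0.049]
contact_force: [0.0, -1.0, -1.1]
grip_width: 0.0427
gripper_force: 112.9
clock: 25.78
tcp_pos: [0.4696, 0.2332, 0.0062]
orientation: [-1.932, -2.427, -0.048]
contact_force: [-3.4, -2.2, 10.1]
grip_width: 0.0426
gripper_force: 114.4
```

Contact: the vertical force rose to 10 N. Releasing and backing straight up.

```bash
python3 -m jog '[{"fingers":0.05,"x":0,"y":0,"z":-0.0005,"rx":0,"ry":0,"rz":0},{"fingers":0.07,"x":0,"y":0,"z":0,"rx":0,"ry":0,"rz":0},{"fingers":0.08,"x":0,"y":0,"z":0,"rx":0,"ry":0,"rz":0},{"fingers":0.08,"x":0,"y":0,"z":0,"rx":0,"ry":0,"rz":0},{"fingers":0.08,"x":0,"y":0,"z":-0.01,"rx":0,"ry":0,"rz":0},{"fingers":0.08,"x":0,"y":0,"z":-0.03,"rx":0,"ry":0,"rz":0},{"fingers":0.08,"x":0,"y":0,"z":-0.05,"rx":0,"ry":0,"rz":0},{"fingers":0.08,"x":0,"y":0,"z":-0.06,"rx":0,"ry":0,"rz":0}]'; python3 -m jog '[{"fingers":0.08,"x":0,"y":0,"z":-0.05,"rx":0,"ry":0,"rz":0},{"fingers":0.08,"x":0.06,"y":0,"z":0,"rx":0,"ry":0,"rz":0},{"fingers":0.08,"x":0.05,"y":0,"z":0,"rx":0,"ry":0,"rz":0},{"fingers":0.08,"x":0,"y":0,"z":0,"rx":0,"ry":0,"rz":0},{"fingers":0.08,"x":0,"y":0,"z":0,"rx":0,"ry":0,"rz":0}]'
python3 - <<'E'
from plan import *
p,d,k=look("s9","scene",["rod_head","rod_tip","rod_mid","follower"]);cv2.imwrite("pics/end.png",cv2.resize(p[150:,130:460,::-1],None,fx=2.2,fy=2.2))
look("t9","top",["rod_head","rod_tip","follower"])
E
```

```text
clock: 26.78
tcp_pos: [0.4707, 0.2253, 0.1571]
orientation: [-1.93, -2.426, -0.047]
contact_force: [0.9, -0.1, 0.2]
grip_width: 0.08
gripper_force: 0.0
clock: 27.4
tcp_pos: [0.4473, 0.3296, 0.2113]
orientation: [-1.932, -2.427, -0.048]
contact_force: [0.6, -1.0, -0.1]
grip_width: 0.0797
gripper_force: 0.0
scene rod_head [(0.78, [0.3242, 0.5034, 0.0241]), (0.77, [0.4655, 0.2294, 0.022])]
scene rod_tip [(0.78, [0.2514, 0.363, 0.0181]), (0.71, [0.5104, 0.0717, 0.0144])]
scene rod_mid [(0.72, [0.4903, 0.1636, 0.0202]), (0.59, [0.2853, 0.4423, 0.0194])]
scene follower [(0.64, [0.6982, -0.1388, 0.0391])]
top rod_head [(0.96, [0.472, 0.2307, 0.0263]), (0.61, [0.3206, 0.5045, 0.0242])]
top rod_tip [(0.69, [0.504, 0.0673, 0.0173]), (0.67, [0.2474, 0.3617, 0.0162])]
top follower [(0.53, [0.6965, -0.1418, 0.0441]), (0.2, [0.5122, -0.457, -0.0023])]
```

View pics/end.png

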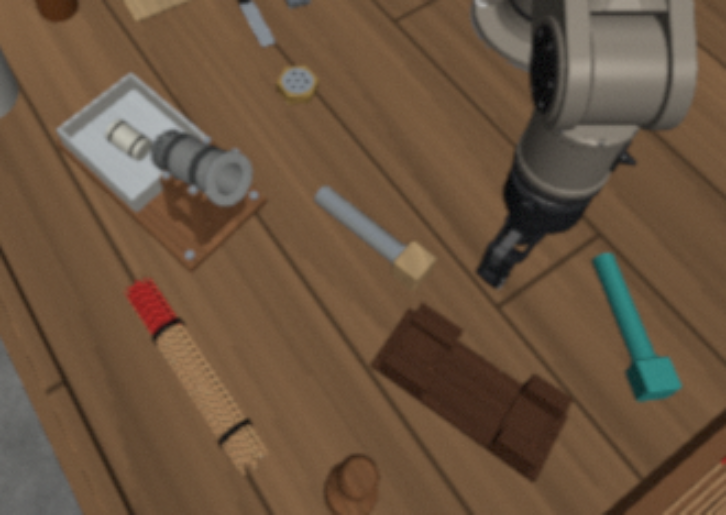

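The rod lies flat on the bench (tip (325,197), head (413,260)), the follower is in the pan at (128,138), and the other things are where they were.

```bash
python3 -c "
from bench import r
print(r.hand_in())"
```

```text
the job is handed in; nothing more can be done
None
```

The follower was driven out with the rod and is in the pan, the rod is drawn out and lies flat on the bench clear of it, nothing else looked moved in the last picture, and the job was handed in at about 28 s of the 54 s allowed (no verdict was shown).

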